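# Turn the bar so its red end meets the green stone

## Task

The long side of the red-ended metal bar on the dressing jig is done, and its red end comes next. Turn the bar so that its red end butts against the middle of the green stone's inner face, with the bar square to the stone and lying flat on the jig's bed, then let go of it. Leave the blue-ended bar on the bench where it lies.

Things in the scene. Friction and masses are not known exactly. Their poses are not given: they have to be found in the camera images.
- red_bar: The workpiece: grey cast metal bar, 21 x 122 x 22 mm, about 0.2 kg, the last 20 mm at one end painted red. It starts flat on the jig's bed, roughly parallel to the stones' faces, clear of both stones. Origin: centre of its underside. y runs along its length towards the red end (end face at y = +61 mm), x across its 21 mm width, z up.
- red_bar_end (a point): Centre of the red end face of the red-ended bar, 61 mm along the bar from its middle and 11 mm above its underside.
- green_stone: Green abrasive stone fixed on the jig: 70 mm wide (its x), 24 mm thick (its y), 34 mm high, with a 12 mm wide dark steel clamp, 24 mm high, at each end of the width. Origin: centre of its underside, which is level with the top of the bed. Broad faces at y = +12 and -12 mm; the inner one looks across the bed at the white stone.
- blue_bar: Bystander: a similar grey metal bar, 21 x 132 x 22 mm, with one end painted blue, lying on the bench beside the jig. Origin: centre of its underside, y along its length towards the blue end.
- jig: The dressing jig, fixed: a flat bed painted dark grey, 150 (x) x 270 (y) x 10 mm, on the bench. Origin: centre of its underside; its top is 10 mm above. The green stone stands at one end of its length (centre 112 mm from the middle), a white stone of the same shape at the other; their inner faces are 200 mm apart. Which end is green varies.

How it is judged:
By the outcome, as a careful person would: the job done as asked, in the order asked, and still so for the second after the job is handed in, with the robot touching nothing.
It also fails if it takes over 29 s, if anything falls off the work surface, if the arm or the gripper's body presses on something with over 40 N, if the wrist force passes 120 N, or if a joint passes its speed limit or range.

## Robot

A 6-joint arm with a two-finger parallel gripper is mounted at the origin on a cart in front of the work surface, level with it; the furniture and walls round the work are solid. World frame = base frame: x ahead of the robot, y to its left, z up, the work surface at z = 0. Lengths are in m, angles in rad, forces in N, time in s.
With the tool pointing down it reaches from about 0.35 to 0.775 m from the base axis. Payload 5.5 kg.
Tool frame: the origin (TCP) lies at the very end of the fingers, on their centre line; the grasp point (between the pads) lies 19 mm behind it; z points along the fingers, y is the direction in which the jaws open and shut (so a half turn about z gives the same grasp; the last joint's range is limited). The gripper opens to 85 mm and grips with 20 to 120 N. Pads are 22 mm wide; open, the fingers measure 114 mm over their backs; the gripper's body (76 mm by 85 mm) begins 54 mm behind the grasp point. The pads swing forward as they close: fully open they stand 13 mm farther back than shut.
Start: joints at [-1.27, 0.313, 0.046, 1.304, 0, 1.431], TCP at [0.245, -0.52, 0.231] pointing down, gripper open.
Joint ranges: [-2.76, 2.76], [-0.86, 1.69], [-1.03, 1.26], [-2.2, 2.34], [-1.47, 1.5], [-3.14, 3.14]. Speed limits (rad/s): [2.57, 2.57, 3.14, 3.14, 3.14, 3.14].

## Interface

Orientations are given as a unit quaternion [w, x, y, z].
In Python, from workcell import get_state, vision, workorder, silhouettes, tip_of gives the robot as it stands.
- The arm moves only by the shell command python3 -m inch 'ROWS' [FORCE]. ROWS is JSON, a list of rows, each a list of 7 numbers: the shift along the tool's x, y, z in cm, then the turn, a rotation vector about the tool's x, y, z in degrees, then the finger opening in cm, from 0 to 8.54. In form: [[dx, dy, dz, rx, ry, rz, hand], ...]. A call has 1 to 5 rows; each row shifts and turns the commanded pose from where the row before left it, along the tool's axes as they then stand; what a row does not reach is not made up. A row lasts 1/10 s, in which the tool goes at most 50 mm and 8.59 degrees, less where a joint would pass 70% of its speed; a pose out of reach is approached as far as the arm can. A call with a gripper value outside its range is refused whole. The fingers move at their own pace and stop on an object; FORCE is the grip in N (left out, the last holds). Time passes only in rows, so rows that do not move let the fingers close. It gives the time, the measured TCP pose, the force and the opening at its end, in the units of the state.
- get_state(): the state, without advancing time (a new reading comes with each control period).
- vision.read_camera(name): name is "scene" or "top" or "wrist"; returns a dict with "pixels" (384x512x3 uint8, red, green, blue), "depth" (384x512 float32, m along the optical axis (not along the pixel's ray), 0 where there is no reading), "mtx" (3x3 intrinsics, pixels), "T" (4x4, takes a point from camera to world coordinates); the wrist camera has in their place "tool_from_camera" (4x4, takes a point from camera to tool coordinates, whose origin is the TCP and whose axes are the flange's). Camera axes: x right, y up, looking along -z (the intrinsics and any distortion apply to the point x, -y, -z); pixel columns grow to the right and rows downward; lengths in m; the calibration is good to about 2 mm. A picture is of the moment at which its call begins: read the wrist's pose just before it.
- workorder.hand_in(): hands the job in, once; it reports no verdict.
Trained networks look in a picture, given as the dict that the camera call returned (one of the last four; its "shot" number tells which), for a name from the list of things; names that differ only in an ending like _2 or _b are one class to them, and where a whole thing is asked for, a point or a joint stands for the part that bears it (a point fixed in the world has none). Each returns a list of dicts, best first, with "confidence" (0 to 1); they miss things now and then, are a little off and sometimes report something else, mostly with a low value. They report only what shows in the picture. A call takes as long as a camera call.
- silhouettes(picture, label): "mask" (384x512 bool, what is visible of it) and "location" ([column, row] in pixels, amid what is visible of it).
- tip_of(picture, label): "location" ([column, row] in pixels: a listed point, or the origin of a listed thing).
The state is a dict: "clock": time; "joint_pos": joint angles; "qvel": joint speeds; "tau": joint torques, N m; "tcp_pos": TCP position; "orientation": TCP orientation; "wrist_force": force on the tool from outside, world axes, zero at the start; "ft_torque": the same for the moment, N m; "finger_gap": finger opening in m.
Only numpy, scipy, OpenCV 4.12 (cv2) and the standard library are available. Lean on these libraries where they do the work, as an engineer would, in place of code of your own. Each camera call takes 0.05 s, during which the arm holds its last target.

## Working session

There is one attempt and no reset: what is moved stays moved. The work goes in short steps, Python scripts to look and compute and a shell command to move; the robot and the scene stay as the last step left them, time stands still between calls to the robot, and variables do not carry over. Pictures are saved under pics/ and viewed, and the job is handed in when it is done.

```bash
ls; mkdir -p pics; cat > h.py <<'E'
import numpy as np, cv2
from workcell import get_state, vision, workorder, silhouettes, tip_of
def save(p,n): cv2.imwrite('pics/'+n+'.png', cv2.cvtColor(p['pixels'],cv2.COLOR_RGB2BGR))
def cloud(p,T=None):
    d=p['depth'];K=np.array(p['mtx']);T=np.array(p['T']) if T is None else T
    v,u=np.mgrid[0:d.shape[0],0:d.shape[1]]
    P=np.stack([(u-K[0,2])/K[0,0]*d,-(v-K[1,2])/K[1,1]*d,-d],-1)
    return P@T[:3,:3].T+T[:3,3]
def R(q):
    from scipy.spatial.transform import Rotation as r
    return r.from_quat([q[1],q[2],q[3],q[0]]).as_matrix()
E
python3 - <<'E'
from h import *
s=get_state();print(s)
p=vision.read_camera('top');save(p,'top0');print({k:(v if k not in('pixels','depth') else 0) for k,v in p.items()})
C=cloud(p)
for n in ['red_bar','green_stone','blue_bar','jig']:
    for m in silhouettes(p,n)[:2]:
        M=m['mask']&(p['depth']>0);q=C[M]
        z=np.percentile(q[:,2],[5,50,95])
        print(n,m['confidence'],m['location'],M.sum(),np.median(q,0),z)
for n in ['red_bar','red_bar_end','green_stone','blue_bar','jig']:
    for t in tip_of(p,n)[:2]:
        c,r=np.round(t['location']).astype(int);print(n,t,C[r,c])
q=vision.read_camera('scene');save(q,'scene0')
E
```

```text
pics
{'clock': 0.0, 'joint_pos': array([-1.26958424e+00,  3.14006675e-01,  4.49821759e-02,  1.30360215e+00,
        8.55704460e-06,  1.43119686e+00]), 'qvel': array([ 7.73516130e-05,  1.22646082e-04,  5.02314207e-04, -1.60435694e-03,
       -4.95443172e-04, -1.75406051e-03]), 'tau': array([ 1.31226356e-03, -4.80631256e+01,  2.98530471e+01,  1.93077052e-02,
        1.33823496e-04, -1.21740919e-05]), 'tcp_pos': array([ 0.24517842, -0.51954426,  0.23040661]), 'orientation': array([-9.12522558e-04,  9.75808409e-01,  2.18625506e-01, -6.96059714e-05]), 'wrist_force': array([ 0.69340649,  1.42953903, -0.3270194 ]), 'ft_torque': array([-0.01012959,  0.01295152,  0.01817669]), 'finger_gap': 0.0855066134183223}
{'pixels': 0, 'depth': 0, 'mtx': array([[372.15383647,   0.        , 258.92313588],
       [  0.        , 372.15383647, 191.9773232 ],
       [  0.        ,   0.        ,   1.        ]]), 'T': array([[-0.00244229,  0.98559612, -0.16909854,  0.40779683],
       [-0.9995827 , -0.00727331, -0.02795574, -0.27382872],
       [-0.02878297,  0.1689597 ,  0.9852026 ,  0.93954588],
       [ 0.  
[... 262 characters left out ...]
 0.04665649]
blue_bar 0.68 [353.3, 217.7] 473 [ 0.50191908 -0.48432286  0.02268873] [0.01906335 0.02268873 0.025597  ]
jig 0.75 [228.0, 201.6] 4907 [ 0.54405275 -0.17498362  0.01055652] [0.00766008 0.01055652 0.01341243]
red_bar {'location': [229.5, 197.0], 'confidence': 0.56} [ 0.55119145 -0.17662477  0.03383309]
red_bar_end {'location': [226.7, 176.3], 'confidence': 0.63} [ 0.60454182 -0.16841257  0.03264087]
green_stone {'location': [186.5, 203.9], 'confidence': 0.86} [ 0.53300107 -0.07015766  0.04415092]
blue_bar {'location': [354.1, 218.2], 'confidence': 0.62} [ 0.49861097 -0.4808082   0.0233792 ]
jig {'location': [232.9, 200.2], 'confidence': 0.56} [ 0.54407207 -0.18384457  0.03101822]
```

View pics/top0.png

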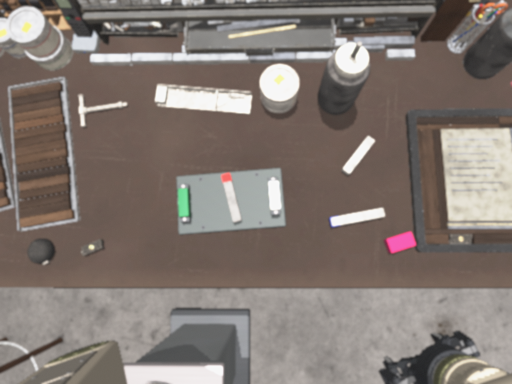

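View pics/scene0.png

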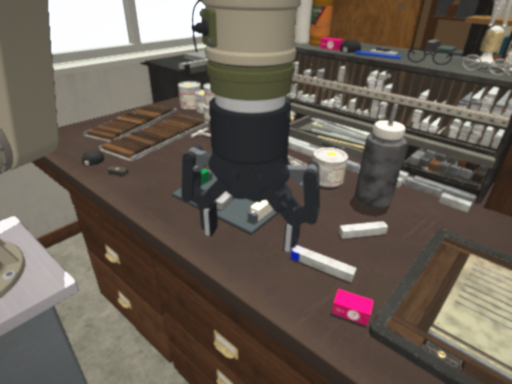

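```bash
python3 - <<'E'
from h import *
p=vision.read_camera('top')
C=cloud(p)
for n,lo,hi in [('red_bar',.025,.04),('green_stone',.039,.05),('blue_bar',.015,.03),('jig',.005,.015)]:
    m=silhouettes(p,n)[0]
    M=m['mask']&(C[...,2]>lo)&(C[...,2]<hi);q=C[M][:,:2].astype(np.float32)
    (c,wh,a)=cv2.minAreaRect(q*1000);b=cv2.boxPoints((c,wh,a))
    mu=q.mean(0);w,V=np.linalg.eigh(np.cov(q.T))
    print(n,c,wh,a,'mean',mu,'axis deg',np.degrees(np.arctan2(V[1,1],V[0,1])))
    print(b.round(1).tolist())
hsv=cv2.cvtColor(p['pixels'],cv2.COLOR_RGB2HSV)
m=(((hsv[...,0]<8)|(hsv[...,0]>172))&(hsv[...,1]>120)&(hsv[...,2]>60))
g=((hsv[...,0]>40)&(hsv[...,0]<85)&(hsv[...,1]>70))
for k,M,l,h in (('red',m,.025,.04),('green',g,.038,.05)):
    M=M&(C[...,2]>l)&(C[...,2]<h); q=C[M]; print(k,M.sum(),q.mean(0),cv2.minAreaRect((q[:,:2]*1000).astype(np.float32)))
E
```

```text
red_bar (552.4329223632812, -177.48460388183594) (121.67326354980469, 21.34062385559082) 14.787527084350586 mean [ 0.551526  -0.1778013] axis deg -164.84158614648396
[[490.8999938964844, -182.6999969482422], [496.29998779296875, -203.3000030517578], [614.0, -172.3000030517578], [608.5, -151.60000610351562]]
green_stone (538.945556640625, -61.17237091064453) (69.31452178955078, 24.48267364501953) 3.7662999629974365 mean [ 0.5386341  -0.06177886] axis deg -176.56709870077123
[[503.6000061035156, -51.20000076293945], [505.20001220703125, -75.69999694824219], [574.2999877929688, -71.0999984741211], [572.7000122070312, -46.70000076293945]]
blue_bar (503.10687255859375, -486.5093688964844) (21.311769485473633, 130.0876922607422) 10.592707633972168 mean [ 0.5025531  -0.48488277] axis deg 100.48007896492422
[[480.70001220703125, -424.5], [504.6000061035156, -552.4000244140625], [525.5, -548.5], [501.6000061035156, -420.6000061035156]]
jig (547.9822998046875, -172.8212890625) (150.5100860595703, 268.7381591796875) 4.233321666717529 mean [ 0.5444531 -0.1760501] axis deg 95.78856257279556
[[463.0, -44.400001525878906], [482.8999938964844, -312.3999938964844], [633.0, -301.29998779296875], [613.0999755859375, -33.29999923706055]]
red 57 [ 0.60017366 -0.17363192  0.03295573] ((540.6951293945312, -384.1993103027344), (475.0128479003906, 20.11328887939453), 74.09322357177734)
green 281 [ 0.53790469 -0.06188086  0.04422298] ((538.634765625, -61.19285202026367), (68.69156646728516, 24.4826717376709), 3.766270160675049)
```

The top view shows the jig with the green stone at about (185,204), and the red bar near (232,197) with its red end at (227,177). The measured sizes match those given: bar 121.7x21.3 mm, stone 69x24 mm, jig 150x269 mm. The stone's centre is also consistent with the jig pose. The target is a +79° turn, with the bar centre at about (0.544, -0.134).

```bash
python3 -m inch '[[3.53,-1.48,0.7,0,0,0,8.5],[3.53,-1.48,0.7,0,0,0,8.5],[3.53,-1.48,0.7,0,0,0,8.5],[3.53,-1.48,0.7,0,0,0,8.5],[3.53,-1.48,0.7,0,0,0,8.5]]' 40; python3 -m inch '[[3.53,-1.48,0.7,0,0,0,6],[3.53,-1.48,0.7,0,0,0,6],[3.53,-1.48,0.7,0,0,0,6],[3.53,-1.48,0.7,0,0,0,6],[3.53,-1.48,0.7,0,0,0,6]]'; python3 -m inch '[[3.53,-1.48,0.7,0,0,0,5],[2.5,-1.1,0.5,0,0,0,5],[1,-0.4,0,0,0,3.4,5],[0,0,0,0,0,7,5],[0,0,0,0,0,0,5]]'
```

```text
clock: 1.3
tcp_pos: [0.3742, -0.3768, 0.1962]
orientation: [0.0, 0.976, 0.218, 0.0]
wrist_force: [0.5, -0.8, 0.5]
finger_gap: 0.0847
clock: 1.8
tcp_pos: [0.5024, -0.2344, 0.1612]
orientation: [0.0, 0.976, 0.219, 0.0]
wrist_force: [0.4, -0.3, 0.4]
finger_gap: 0.0603
clock: 2.3
tcp_pos: [0.5526, -0.1781, 0.1491]
orientation: [0.0, 0.992, 0.13, -0.0]
wrist_force: [-0.2, -0.4, -0.1]
finger_gap: 0.05
```

```bash
cat > w.py <<'E'
import sys
from h import *
s=get_state();p=vision.read_camera('wrist');save(p,sys.argv[1])
T=np.eye(4);T[:3,:3]=R(s['orientation']);T[:3,3]=s['tcp_pos'];C=cloud(p,T@np.array(p['tool_from_camera']))
X=T[:3,0];print(s['clock'],'tcp',s['tcp_pos'],'xang',np.degrees(np.arctan2(X[1],X[0])),'zax',T[:3,2],'gap',s['finger_gap'],'F',s['wrist_force'])
for n,lo,hi in [('red_bar',.024,.04),('green_stone',.038,.05)]:
    for m in silhouettes(p,n)[:1]:
        M=m['mask']&(p['depth']>0)&(C[...,2]>lo)&(C[...,2]<hi)
        if M.sum()<20: print(n,'few');continue
        q=C[M];print(n,m['confidence'],M.sum(),'z',np.median(q[:,2]),cv2.minAreaRect((q[:,:2]*1000).astype(np.float32)))
for t in tip_of(p,'red_bar_end')[:1]: 
    c,r=np.round(t['location']).astype(int);print(t,C[r,c])
E
python3 w.py wr1
```

```text
2.3 tcp [ 0.55260189 -0.17807005  0.14914263] xang 14.903622815118455 zax [-1.77771385e-04 -3.59550371e-05 -9.99999984e-01] gap 0.05003361966055842 F [-0.20462886 -0.37486259 -0.13060878]
red_bar 0.94 3434 z 0.031344114905775544 ((551.6871337890625, -178.52781677246094), (121.87210845947266, 21.204313278198242), 14.309022903442383)
green_stone 0.66 2740 z 0.04339099286881125 ((538.2576904296875, -62.60213088989258), (78.50293731689453, 24.325206756591797), 4.407293319702148)
{'location': [257.9, 117.7], 'confidence': 0.7} [ 0.60783646 -0.16302664  0.0323104 ]
```

```bash
python3 -m inch '[[0,0,4,0,0,0,5],[0,0,4,0,0,0,5],[0,0,3,0,0,0,5],[0,0,1.5,0,0,0,5],[0,0,0.9,0,0,0,5]]'; python3 -m inch '[[0,0,0.1,0,0,0,5],[0,0,0,0,0,0,2],[0,0,0,0,0,0,1.5],[0,0,0,0,0,0,1.5],[0,0,0,0,0,0,1.5]]' 40;python3 -m inch '[[0,0,0,0,0,0,1.5],[0,0,0,0,0,0,1.5]]'
```

```text
clock: 3.0
tcp_pos: [0.551, -0.1786, 0.0136]
orientation: [-0.001, 0.992, 0.129, -0.001]
wrist_force: [0.2, 0.4, 0.9]
finger_gap: 0.05
clock: 3.5
tcp_pos: [0.5535, -0.1793, 0.0158]
orientation: [0.001, 0.992, 0.129, 0.001]
wrist_force: [0.2, -0.6, 5.6]
finger_gap: 0.02
clock: 3.7
tcp_pos: [0.5535, -0.1793, 0.0158]
orientation: [0.001, 0.992, 0.129, 0.001]
wrist_force: [-0.6, -1.2, 6.0]
finger_gap: 0.02
```

```bash
python3 -m inch '[[0,0,-1,0,0,0,1.5],[0,0,-1,0,0,0,1.5],[0,0,0,0,0,0,1.5]]' 60
python3 w.py wr2
```

```text
clock: 4.0
tcp_pos: [0.5533, -0.179, 0.036]
orientation: [0.001, 0.992, 0.129, 0.001]
wrist_force: [1.0, -1.4, -2.2]
finger_gap: 0.0197
4.0 tcp [ 0.55325169 -0.17904456  0.03597104] xang 14.86478471257044 zax [ 0.00214988 -0.00109152 -0.99999709] gap 0.019682658411338157 F [ 0.99583826 -1.38351946 -2.18386374]
red_bar 0.77 194 z 0.03508617001072953 ((610.811279296875, -163.57366943359375), (0.5384612083435059, 21.35774803161621), 14.996221542358398)
green_stone 0.55 5246 z 0.043275763388825036 ((541.8036499023438, -66.4287109375), (77.26016998291016, 17.729995727539062), 2.7965524196624756)
{'location': [259.3, 145.6], 'confidence': 0.72} [ 0.6109461  -0.16376115  0.04592447]
```

View pics/wr2.png

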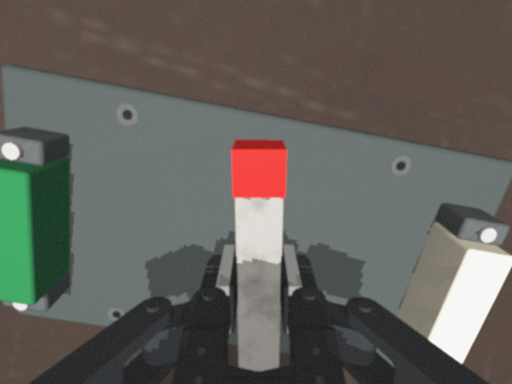

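View pics/wr1.png

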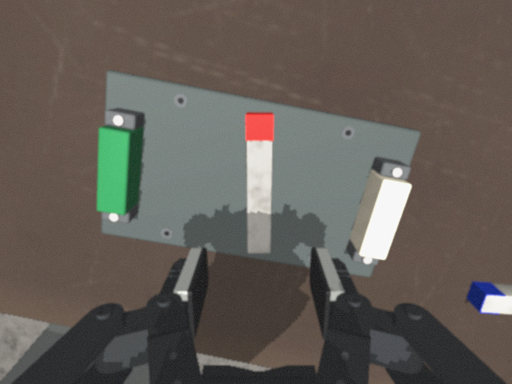

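```bash
python3 -m inch '[[0,0,0,0,0,-5,1.5],[0,0,0,0,0,-8,1.5],[0,0,0,0,0,-8,1.5],[0,0,0,0,0,-8,1.5],[0,0,0,0,0,-8,1.5]]'; python3 -m inch '[[0,0,0,0,0,-8,1.5],[0,0,0,0,0,-8,1.5],[0,0,0,0,0,-8,1.5],[0,0,0,0,0,-8,1.5],[0,0,0,0,0,-7,1.5]]'; python3 -m inch '[[0,0,0,0,0,-3.2,1.5],[0,0,0,0,0,0,1.5],[0,0,0,0,0,0,1.5]]'
cat > m.py <<'E'
import sys
from h import *
s=get_state();Rm=R(s['orientation']);X=Rm[:,0]
print(s['clock'],'tcp',s['tcp_pos'],'xang',np.degrees(np.arctan2(X[1],X[0])),'z',Rm[:,2],'gap',s['finger_gap'],'F',s['wrist_force'])
for cam in ('wrist','top'):
    s=get_state();p=vision.read_camera(cam);save(p,cam+sys.argv[1])
    T=np.eye(4);T[:3,:3]=R(s['orientation']);T[:3,3]=s['tcp_pos']
    C=cloud(p,T@np.array(p['tool_from_camera'])) if cam=='wrist' else cloud(p)
    hsv=cv2.cvtColor(p['pixels'],cv2.COLOR_RGB2HSV);h,S,V=hsv[...,0],hsv[...,1],hsv[...,2]
    ok=(p['depth']>0)&(np.hypot(C[...,0]-.545,C[...,1]+.12)<.13)
    red=ok&((h<6)|(h>174))&(S>150)&(V>60);g=ok&(h>40)&(h<85)&(S>90)
    if red.sum()>5:
        top=np.percentile(C[red][:,2],90); r=red&(C[...,2]>top-.004);q=C[r]
        print(cam,'red',r.sum(),'top z',np.median(q[:,2]),cv2.minAreaRect((q[:,:2]*1000).astype(np.float32)))
    r=g&(C[...,2]>.038);q=C[r]
    if len(q)>5: print(cam,'green',len(q),np.median(q[:,2]),cv2.minAreaRect((q[:,:2]*1000).astype(np.float32)))
    for m in silhouettes(p,'red_bar')[:1]:
        M=m['mask']&ok;zt=np.percentile(C[M][:,2],90);M&=(C[...,2]>zt-.004)
        print(cam,'bar',m['confidence'],M.sum(),zt,cv2.minAreaRect((C[M][:,:2]*1000).astype(np.float32)))
E
python3 m.py a
```

```text
clock: 4.7
tcp_pos: [0.5518, -0.1785, 0.0336]
orientation: [-0.0, 0.898, 0.44, -0.0]
wrist_force: [0.5, 0.1, -2.0]
finger_gap: 0.0196
clock: 5.2
tcp_pos: [0.5518, -0.1784, 0.0336]
orientation: [-0.001, 0.7, 0.714, -0.0]
wrist_force: [-0.4, -0.3, -2.1]
finger_gap: 0.0197
clock: 5.5
tcp_pos: [0.552, -0.1785, 0.0338]
orientation: [-0.0, 0.682, 0.731, -0.0]
wrist_force: [-0.7, 0.6, -2.4]
finger_gap: 0.0195
5.5 tcp [ 0.55200984 -0.17854005  0.0338492 ] xang 93.97190202985796 z [-7.35584481e-04  2.93310486e-04 -9.99999686e-01] gap 0.01948042370311666 F [-0.71613584  0.56502432 -2.35363524]
wrist red 2622 top z 0.04990863150545785 ((549.0401000976562, -129.0438995361328), (21.638622283935547, 20.399303436279297), 3.3095641136169434)
wrist green 4539 0.043379387594089686 ((538.863525390625, -70.63272857666016), (69.36327362060547, 7.451601982116699), 3.898886203765869)
wrist bar 0.8 10392 0.050286018948537875 ((552.3189086914062, -176.20628356933594), (21.61741065979004, 115.01155853271484), 4.051240921020508)
top red 2 top z 0.24793469220078734 ((512.658203125, -165.79782104492188), (26.858076095581055, 0.0), -136.84283447265625)
top bar 0.66 138 0.05235001026766645 ((546.8131103515625, -187.6832275390625), (93.98977661132812, 98.43267822265625), 50.069759368896484)
```

View pics/wrista.png

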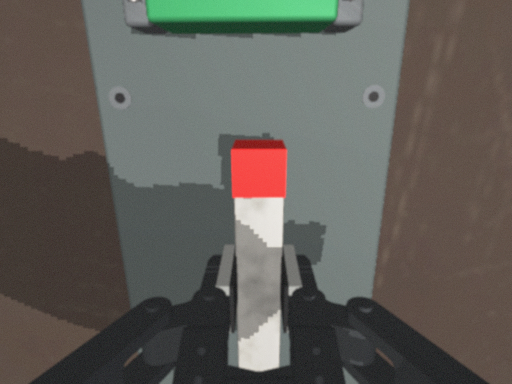

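```bash
python3 -m inch '[[1,-0.3,0,0,0,0,1.5],[1.5,-0.3,0,0,0,0,1.5],[1,0,0.5,0,0,0,1.5],[0.4,0,0.6,0,0,0,1.5],[0,0,0.4,0,0,0,1.5]]'; python3 -m inch '[[0,0,0.1,0,0,0,1.5],[0,0,0.1,0,0,0,1.5],[0,0,0,0,0,0,1.5]]'
python3 m.py b
```

```text
clock: 6.2
tcp_pos: [0.5431, -0.1389, 0.0186]
orientation: [-0.0, 0.681, 0.732, -0.0]
wrist_force: [-0.7, -0.5, -2.5]
finger_gap: 0.0192
clock: 6.5
tcp_pos: [0.5437, -0.1406, 0.0172]
orientation: [0.0, 0.682, 0.732, -0.0]
wrist_force: [0.9, -0.0, -2.0]
finger_gap: 0.0196
6.5 tcp [ 0.54369233 -0.14059495  0.01715548] xang 94.02611180244429 z [ 8.87430641e-07 -1.71369526e-04 -9.99999985e-01] gap 0.019631385615958785 F [ 0.85448047 -0.03095874 -2.04779292]
wrist red 2626 top z 0.03320189169177837 ((540.6266479492188, -91.12738800048828), (21.646955490112305, 20.343351364135742), 3.5556585788726807)
wrist green 14173 0.04362873417225867 ((540.7073364257812, -93.18199920654297), (69.64456176757812, 86.56974029541016), 4.4529218673706055)
wrist bar 0.94 10140 0.03355794130024286 ((543.8720703125, -137.66506958007812), (21.5004825592041, 113.71890258789062), 3.950537919998169)
top green 72 0.044972925473166725 ((517.239013671875, -64.00811004638672), (24.472753524780273, 21.444581985473633), 5.841758728027344)
top bar 0.52 136 0.03532014752101179 ((547.9761962890625, -179.08399963378906), (20.865076065063477, 45.423946380615234), 4.036565780639648)
```

View pics/wristb.png

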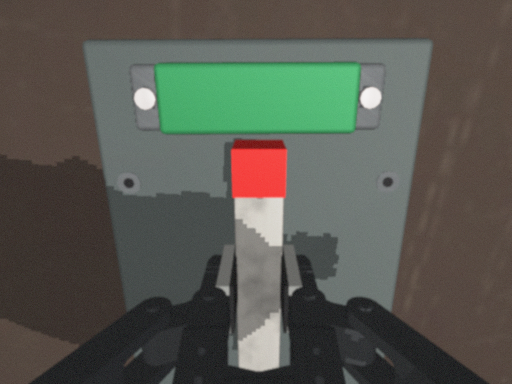

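```bash
python3 - <<'E'
import cv2,numpy as np
i=cv2.imread('pics/wristb.png');h=cv2.cvtColor(i,cv2.COLOR_BGR2HSV)
H,S=h[...,0],h[...,1]
g=(H>40)&(H<85)&(S>120)
c=np.arange(170,346);lo=[np.where(g[:160,k])[0].max() for k in c];hi=[np.where(g[:160,k])[0].min() for k in c]
print('slope deg',[np.degrees(np.arctan(np.polyfit(c,e,1)[0])) for e in(lo,hi)])
red=((H<6)|(H>174))&(S>150)
for r in (150,165,180,190):print(r,np.where(red[r])[0][[0,-1]])
for r in (100,120,130):print('g',r,np.where(g[r])[0][[0,-1]])
w=(i.min(2)>140)
for r in (205,220,235):
    k=np.where(w[r,225:295])[0]+225;print(r,k[0],k[-1])
E
```

```text
slope deg [np.float64(-0.2897555166564074), np.float64(1.935703814115734e-15)]
150 [231 286]
165 [232 285]
180 [232 285]
190 [232 284]
g 100 [158 357]
g 120 [160 355]
g 130 [161 353]
205 235 283
220 242 282
235 260 282
```

```bash
python3 -m inch '[[0.2,-0.03,0.1,0,0,0,1.5],[0.3,0,0.05,0,0,0,1.5],[0,0,0,0,0,0,1.5]]'; python3 -m inch '[[0,0,0.05,0,0,0,1.5],[0,0,0,0,0,0,1.5]]'; python3 -m inch '[[0.1,0,0,0,0,0,1.5],[0,0,0,0,0,0,1.5]]'
```

```text
clock: 7.0
tcp_pos: [0.543, -0.1349, 0.0159]
orientation: [0.0, 0.682, 0.732, 0.0]
wrist_force: [-1.1, -0.0, -0.9]
finger_gap: 0.0195
clock: 7.2
tcp_pos: [0.543, -0.135, 0.0159]
orientation: [0.0, 0.682, 0.732, 0.0]
wrist_force: [-1.9, 1.7, 4.9]
finger_gap: 0.0192
clock: 7.4
tcp_pos: [0.5431, -0.1349, 0.0159]
orientation: [0.001, 0.682, 0.732, -0.0]
wrist_force: [-1.8, -2.0, 6.7]
finger_gap: 0.0197
```

```bash
python3 -m inch '[[0.1,0,0,0,0,0,1.5],[0,0,0,0,0,0,1.5]]'; python3 -m inch '[[0.1,0,0,0,0,0,1.5],[0,0,0,0,0,0,1.5]]';python3 -m inch '[[0.1,0,0,0,0,0,1.5],[0,0,0,0,0,0,1.5]]'
```

```text
clock: 7.6
tcp_pos: [0.5434, -0.1341, 0.0159]
orientation: [0.001, 0.682, 0.732, -0.0]
wrist_force: [-1.2, -3.1, 5.3]
finger_gap: 0.0195
clock: 7.8
tcp_pos: [0.5436, -0.1332, 0.0159]
orientation: [0.001, 0.682, 0.732, -0.0]
wrist_force: [-0.5, -4.7, 5.2]
finger_gap: 0.0195
clock: 8.0
tcp_pos: [0.5436, -0.1331, 0.0159]
orientation: [0.002, 0.682, 0.731, -0.001]
wrist_force: [0.0, -7.9, 3.2]
finger_gap: 0.0198
```

```bash
python3 -m inch '[[0.1,0,0,0,0,0,1.5],[0,0,0,0,0,0,1.5]]'; python3 m.py c
```

```text
clock: 8.2
tcp_pos: [0.5436, -0.1331, 0.0159]
orientation: [0.003, 0.682, 0.731, -0.001]
wrist_force: [-0.1, -11.1, 3.5]
finger_gap: 0.0195
8.2 tcp [ 0.54364854 -0.13310905  0.01586632] xang 93.97361588362786 z [ 0.00164448 -0.00562794 -0.99998281] gap 0.019456039837402957 F [ -0.1289112  -11.06108191   3.47595671]
wrist red 2222 top z 0.03203505497227867 ((540.5404052734375, -84.92338562011719), (21.619014739990234, 17.80514144897461), 3.9876785278320312)
wrist green 13733 0.04364612832610221 ((523.4951171875, -71.83251953125), (105.37322235107422, 53.56407928466797), 34.18227767944336)
wrist bar 0.79 9726 0.03230831765598082 ((543.6761474609375, -132.00816345214844), (21.54772186279297, 111.62852478027344), 3.771132707595825)
top green 102 0.04441341970484092 ((517.6148071289062, -63.99669647216797), (26.50979232788086, 22.227798461914062), 2.4033567905426025)
```

View pics/wristc.png

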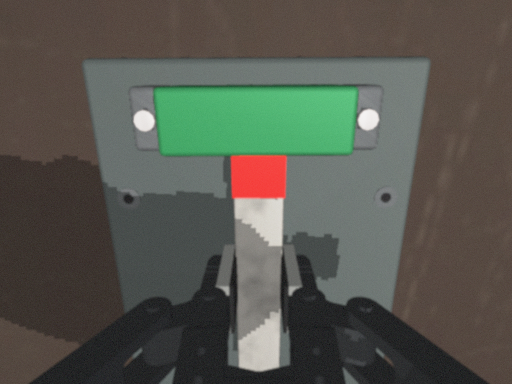

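```bash
python3 -m inch '[[-0.1,0,0,0,0,0,1.5],[0,0,0,0,0,0,1.5],[0,0,0,0,0,0,2.4],[0,0,0,0,0,0,3],[0,0,0,0,0,0,5]]' 20;python3 -m inch '[[0,0,0,0,0,0,5],[0,0,0,0,0,0,5]]'; python3 m.py d
```

```text
clock: 8.9
tcp_pos: [0.5421, -0.1304, 0.0147]
orientation: [-0.001, 0.681, 0.732, 0.0]
wrist_force: [-0.1, -0.6, 1.1]
finger_gap: 0.0433
clock: 9.1
tcp_pos: [0.5425, -0.1309, 0.0151]
orientation: [-0.0, 0.682, 0.732, 0.0]
wrist_force: [0.6, -1.0, -0.2]
finger_gap: 0.0502
9.1 tcp [ 0.5424736 -0.1308717  0.0150659] xang 94.0767679056136 z [-3.79432642e-04  3.75351952e-04 -9.99999858e-01] gap 0.05018531398229608 F [ 0.60003115 -1.02004941 -0.1693373 ]
wrist red 2197 top z 0.032080694995948095 ((540.6316528320312, -84.83920288085938), (21.676481246948242, 17.53380584716797), 4.2323994636535645)
wrist green 13616 0.043680710065027495 ((544.3721923828125, -92.31200408935547), (104.24488830566406, 88.10358428955078), 1.2795614004135132)
wrist bar 0.92 9603 0.032357317717710714 ((543.8818359375, -130.508544921875), (21.642282485961914, 108.81340789794922), 4.056820392608643)
top green 99 0.04405631415835376 ((513.2940673828125, -89.01188659667969), (73.415283203125, 27.011974334716797), 82.62212371826172)
top bar 0.45 138 0.0337540771855428 ((547.818115234375, -170.3262176513672), (21.02399444580078, 47.78630828857422), 3.9225449562072754)
```

View pics/wristd.png

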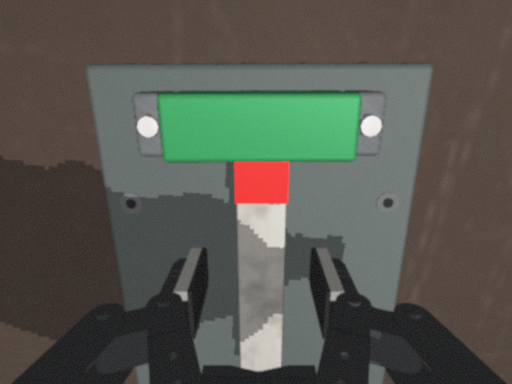

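```bash
python3 -m inch '[[0,0,-1,0,0,0,5],[0,0,-3,0,0,0,5],[0,0,-4,0,0,0,5],[0,0,-4,0,0,0,5],[0,0,-4,0,0,0,5]]'; python3 -m inch '[[-4,0,-1,0,0,0,5],[-4.5,0,0,0,0,0,5],[-4.5,0,0,0,0,0,5],[-4.5,0,0,0,0,0,5],[-3,0,0,0,0,0,5]]'; python3 -m inch '[[0,0,0,0,0,0,5],[0,0,0,0,0,0,5]]'; python3 m.py e; python3 - <<'E'
from h import *
p=vision.read_camera('scene');save(p,'scenee')
E
python3 -c "
import cv2
i=cv2.imread('pics/tope.png')[150:250,150:400];cv2.imwrite('pics/topez.png',cv2.resize(i,None,fx=3,fy=3))"
```

```text
clock: 9.8
tcp_pos: [0.5424, -0.1311, 0.1777]
orientation: [0.0, 0.682, 0.732, 0.0]
wrist_force: [1.0, -0.1, -0.2]
finger_gap: 0.05
clock: 10.3
tcp_pos: [0.557, -0.3388, 0.1862]
orientation: [0.001, 0.682, 0.731, -0.0]
wrist_force: [1.0, -0.1, 0.0]
finger_gap: 0.0503
clock: 10.5
tcp_pos: [0.5567, -0.3363, 0.1855]
orientation: [-0.0, 0.682, 0.731, 0.0]
wrist_force: [-0.4, 0.4, -0.4]
finger_gap: 0.0503
10.5 tcp [ 0.55673286 -0.33626331  0.18550507] xang 93.96754769159494 z [-8.08508517e-05  4.40736078e-04 -9.99999900e-01] gap 0.05030979906421728 F [-0.38318353  0.43568028 -0.35216325]
wrist bar 0.73 199 0.031787529229102024 ((547.744384765625, -193.83270263671875), (19.372343063354492, 5.3581767082214355), 3.819453716278076)
```

View pics/topez.png

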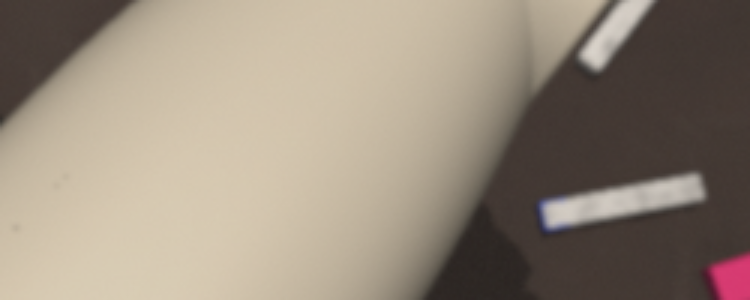

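View pics/wriste.png

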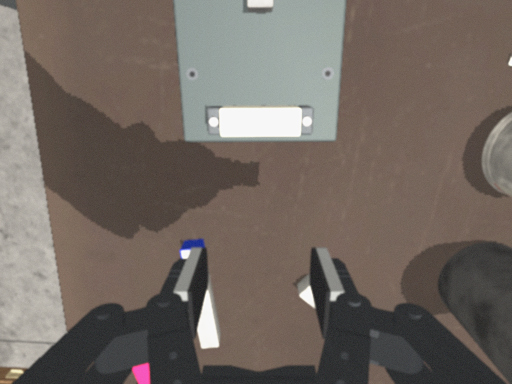

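```bash
python3 -m inch '[[-1.75,-3.57,-0.5,0,0,0,5],[-1.75,-3.57,-0.5,0,0,0,5],[-1.75,-3.57,-0.5,0,0,0,5],[-1.75,-3.57,-0.5,0,0,0,5],[-1.75,-3.57,-0.5,0,0,0,5]]'; python3 -m inch '[[-1.75,-3.57,-0.5,0,0,0,5],[-1.75,-3.57,-0.5,0,0,0,5],[-1.75,-3.57,0,0,0,0,5],[-1.75,-3.57,0,0,0,0,5],[0,0,0,0,0,0,5]]';  python3 m.py f
python3 -c "
import cv2
i=cv2.imread('pics/topf.png')[150:250,150:400];cv2.imwrite('pics/topfz.png',cv2.resize(i,None,fx=3,fy=3))"
```

```text
clock: 11.25
tcp_pos: [0.3844, -0.4352, 0.211]
orientation: [0.0, 0.681, 0.732, -0.0]
wrist_force: [0.5, -0.5, 0.4]
finger_gap: 0.05
clock: 11.75
tcp_pos: [0.2446, -0.5172, 0.2207]
orientation: [0.0, 0.683, 0.73, -0.001]
wrist_force: [0.1, 0.3, -0.5]
finger_gap: 0.05
11.75 tcp [ 0.24463598 -0.51721522  0.22066779] xang 93.80352827587149 z [-9.04756806e-04 -1.57331278e-03 -9.99998353e-01] gap 0.05002540736249157 F [ 0.14524198  0.31584827 -0.53700841]
top red 20 top z 0.03340835678253923 ((537.6110229492188, -78.74720764160156), (23.261770248413086, 11.83336067199707), 36.14105224609375)
top green 259 0.044268846793219185 ((537.8911743164062, -61.66327667236328), (66.60826110839844, 23.480924606323242), 4.382772445678711)
top bar 0.6 352 0.03407299930530572 ((545.2244262695312, -133.70339965820312), (21.538406372070312, 121.70353698730469), 3.9167792797088623)
```

View pics/topfz.png

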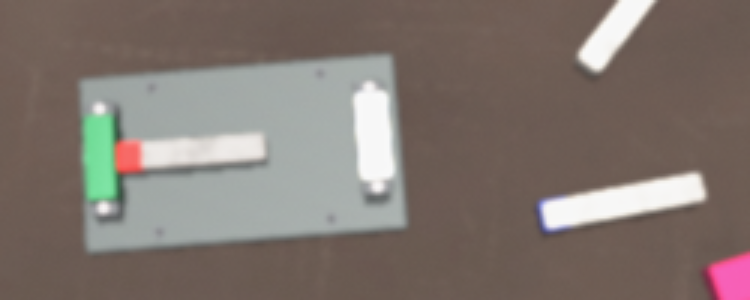

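```bash
python3 -c "
from workcell import workorder;print(workorder.hand_in())"
```

```text
the job is handed in; nothing more can be done
None
```

I gripped the red-ended bar at its middle, lifted it about 2 cm and turned it 79°. I then set it on the bed and pushed it against the green stone. It stopped moving and the push force rose to about 11 N. I eased off, let go, moved the arm clear and handed the job in at about 12 s on the robot's clock.

Last checks, from the top camera with the arm away:
- **Squareness:** the bar lies at 3.9° and the stone at between 3.8° and 4.4° in different readings, so it is square to within about 0.5°.
- **Centring:** the red end is about 1 mm to one side of the middle of the stone. The wrist camera gave 0.7 mm and the top camera 1.2 mm. I left it rather than disturb the contact.
- **Contact:** no gap showed in the last views. The bar's centre is within 0.3 mm of where it should be for the end to touch.
- **Flatness:** in the wrist camera after letting go, the bar's top was at the right height for lying flat on the bed. The last top-camera view read about 2 mm high there, which is within that camera's accuracy.
- **Blue-ended bar:** it was not touched and looks unmoved in the top view.

The last fits of the red patch alone, and several of the green patch from the wrist camera, came out misshapen. I did not use them.

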